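# Clamp a casting mould and tighten its torque handle to the click

### The job

Lay the aluminium mould flat and square on the clamp's orange pad, long side along the pad's long side, and let go of it; then swing the steel strap by its red knob fully over the mould. Then turn the torque handle clockwise until it breaks over at its hub with a click, stop at once without driving it on towards its end stop, let it spring back and let go, leaving the screw tight, the strap closed, the mould in place, and the other things on the bench where they were.

Things in the scene. Friction and masses are not known exactly. Their poses are not given: they have to be found in the camera images.
- mould_mid (a point): Centre, half-way up, of the loose aluminium mould, a plain two-layer block 56 (its x) x 90 (its y) x 40 mm high, 0.25 to 0.5 kg, with a dark parting line; it stands flat among the clutter, its z axis up. Turned end for end it is the same.
- pad (a point): Top centre of the orange pad, 64 (x) x 98 (y) mm, 15 mm above the table, on the blue base plate (130 x 210 mm, 12 mm thick, bolted down) of the mould clamp. x, y along the pad's sides, z up. No fence round it. The strap's pivot stands at (0, -100) mm in this frame, so the pad's long side points at the pivot.
- pivot (a point): On the upright pivot axis of the steel strap, at the height of the strap's top (80 mm above the table); a steel post 34 mm across, its cap 86 mm high. The strap (34 mm wide, from 66 to 80 mm above the table, reaching 165 mm from the pivot) turns about it in a level plane, and passes 11 mm over the mould.
- knob_mid (a point): Middle of the upright red knob on the strap, 18 mm across, from 80 to 127 mm above the table, 150 mm from the pivot axis. To close, it moves clockwise (seen from above) round the pivot; room all round it for fingers.
- strap (a joint): Strap angle: 0 fully closed over the pad (end stop), grows as it swings open (anticlockwise from above), up to 2.1 rad; starts at 1.5 to 2.0. It has light friction (0.12 N m) and stays where it is left. Turning the torque handle clockwise presses the strap against its closed stop.
- screw_axis (a point): On the upright axis of the brass clamp screw, carried by the strap 100 mm from the pivot, at the height of the torque handle's middle (123 mm above the table). A round brass and steel hub, 60 mm across and up to 140 mm above the table, stands on it. With the strap closed it is over the middle of the pad.
- grip (a point): Middle of the black rubber grip of the torque handle: a level bar 22 mm wide, 22 mm high (112 to 134 mm above the table), the grip 85 mm long along the point's x axis, which points away from the screw. 130 mm from the screw axis, round which it turns. Free space above it; with the strap closed, 20 mm or more of room below it.
- screw (a joint): How far the screw has been turned, tightening (clockwise from above) positive. It turns with light friction (0.15 N m, about 1.2 N at the grip) and stays where it is left, from its start (0 to 0.5 rad) until it is home at 1.3 rad, where it stops dead. At 0 with the strap closed the handle points almost over the pivot, 2.9 rad anticlockwise from the direction pivot to knob; at 1.3 it is 1.6 rad anticlockwise from it.
- breakover (a joint): Handle's clockwise turn within its hub, relative to the screw: 0 normally, hard stop at 0.35 rad. A preload holds it at 0 until, the screw home, the grip is pushed with about 9 N (sideways, at its middle); then it gives way: 7 N at 0.08 rad, 5 N at 0.15, 2.5 N at 0.2. It has clicked at 0.08 rad; past 0.26 rad it is overdriven. It springs back to 0 when let go.
- pearl_box: Bystander: glass and brass box of pearls, 84 x 64 x 46 mm; origin under its centre.
- jar: Bystander: jar, 64 mm across, 75 mm high; origin under its centre.
- bead_dish: Bystander: clear round dish of gold beads, 72 mm across, 22 mm high; origin under its centre.
- pliers: Bystander: grey-handled pliers lying flat along x, 160 mm long, 60 mm wide at most, 12 mm high; origin at the table near their middle.
- tray: Bystander: white sorting tray, 110 x 80 x 14 mm; origin under its centre.
- driver: Bystander: red-handled screwdriver lying along its x, 160 mm long, 26 mm across at the handle; origin under its middle.
- bottle: Bystander: tall amber bottle, 64 mm across, 190 mm high; origin under its centre.
- stand: Bystander, fixed: earring stand, a round wooden foot 80 mm across with a thin brass post and a cross bar 100 mm long along its x, 175 mm high; origin under its centre.
- tin: Bystander: round tin, 70 mm across, 50 mm high; origin under its centre.
- mould: The mould's body (the same block): origin under its centre, axes as for its centre point.

How it is judged:
By the outcome, as a careful person would: the job done as asked, in the order asked, and still so for the second after the job is handed in, with the robot touching nothing.
It also fails if it takes over 72 s, if anything falls off the work surface, if the arm or the gripper's body presses on something with over 40 N, if the wrist force passes 120 N, or if a joint passes its speed limit or range.

### The arm

A 6-joint arm with a two-finger parallel gripper is mounted at the origin on the work surface. World frame = base frame: x ahead of the robot, y to its left, z up, the work surface at z = 0. Lengths are in m, angles in degrees, forces in N, time in s.
With the tool pointing down it reaches from about 0.275 to 0.975 m from the base axis. Payload 8.4 kg.
Tool frame: the origin (TCP) lies on the centre line of the jaws, within the pads' length; the fingertips stand 19 mm ahead of it and the grasp point (between the pads) is the TCP; z points along the fingers, y is the line along which they close (so a half turn about z gives the same grasp; the last joint's range is limited). The gripper opens to 92 mm and grips with 3 to 60 N. Pads are 20 mm wide; open, the fingers measure 128 mm over their backs; the gripper's body (75 mm by 189 mm) begins 69 mm behind the grasp point.
Start: joints at [68.044, 20.225, 93.587, -0, 66.188, -0.138], TCP at [0.232, 0.58, 0.234] pointing down, gripper open.
Joint ranges: [-150.9, 150.9], [-52.94, 120.26], [3.33, 152.33], [-74.26, 254.26], [0, 154.13], [-172.89, 172.89]. Speed limits (degrees/s): [127.2, 127.2, 159.86, 180, 180, 180].

### API

Orientations are given as a 3x3 rotation matrix whose columns are the frame's x, y, z axes.
In Python, from rig import env gives the robot as it stands.
- The arm moves only by the tool servo_tool, never from a script. Its argument "plan" is a list of rows, each a list of 5 numbers: the closure, from 0 (fully open) to 1 (shut), then the shift along the tool's x, y, z in mm, then the turn about the tool's z in degrees. A call has 1 to 5 rows; each row is the pose to reach, as a shift and turn from the pose commanded when the call began, along the tool's axes at that moment; what a row does not reach only later rows make up. A row lasts 1/10 s, in which the tool goes at most 50 mm and 8.59 degrees, less where a joint would pass 70% of its speed; a pose out of reach is approached as far as the arm can. A call with a gripper value outside its range is refused whole. The fingers move at their own pace and stop on an object; "squeeze" is the grip in N (left out, the last holds). Time passes only in rows, so rows that repeat a pose let the fingers close. It gives the time, the measured TCP pose, the force, the opening and the grip force at its end, in the units of the state.
- env.get_state(): the state, without advancing time (a new reading comes with each control period).
- env.get_image(name): name is "scene" or "top" or "wrist"; returns a dict with "frame" (480x640x3 uint8, red, green, blue), "range_z" (480x640 float32, m along the optical axis (not along the pixel's ray), 0 where there is no reading), "fovy" (degrees; the focal length in pixels is half the picture's height over the tangent of half this angle, whatever the lens; pixels are square), "cx", "cy" (the principal point, pixels), "world_from_camera" (4x4, takes a point from camera to world coordinates); the wrist camera has in their place "tool_from_camera" (4x4, takes a point from camera to tool coordinates, whose origin is the TCP and whose axes are the flange's). Camera axes: x right, y down, z forward; pixel columns grow to the right and rows downward; lengths in m; the calibration is good to about 2 mm. A picture is of the moment at which its call begins: read the wrist's pose just before it.
- env.finish_job(): hands the job in; it is judged then, once.
The state is a dict: "clock": time; "joint_positions": joint angles; "qvel": joint speeds; "effort": joint torques, N m; "tcp_pos": TCP position; "ee_rot": TCP orientation; "force": force on the tool from outside, world axes, zero at the start; "wrist_torque": the same for the moment, N m; "width": opening from 0.0 (shut) to 1.0 (fully open); "grip_force": force on a finger pad.
Only numpy, scipy, OpenCV 4.12 (cv2) and the standard library are available. Lean on these libraries where they do the work, as an engineer would, in place of code of your own. Each camera call takes 0.05 s, during which the arm holds its last target. There are 200 camera calls.

## Working session

There is one attempt and no reset: what is moved stays moved. The work goes in short steps, Python scripts to look and compute and a tool call to move; the robot and the scene stay as the last step left them, time stands still between calls to the robot, and variables do not carry over. Pictures are saved under pics/ and viewed, at most 10 in all, crops included, and the job is handed in when it is done.

Besides the shell and the picture viewer there is one more tool, called after "Emit:" by a JSON object that holds its "name" and its "arguments", one argument or row to a line. servo_tool: Moves the arm, as the interface text tells. Its arguments: {"type":"object","properties":{"plan":{"type":"array","items":{"type":"array","items":{"type":"number"}}},"squeeze":{"type":"number"}},"required":["plan"]}

```bash
ls; mkdir -p pics
cat > h.py <<'E'
import numpy as np, cv2
from rig import env
def grab(n):
    st=env.get_state(); im=env.get_image(n)
    if n=="wrist":
        T=np.eye(4);T[:3,:3]=np.array(st["ee_rot"]);T[:3,3]=st["tcp_pos"]
        im["T"]=T@np.array(im["tool_from_camera"])
    else: im["T"]=np.array(im["world_from_camera"])
    im["f"]=240/np.tan(np.radians(im["fovy"])/2)
    return im
def cloud(im):
    v,u=np.mgrid[:480,:640]; z=im["range_z"]
    p=np.stack([(u-im["cx"])/im["f"]*z,(v-im["cy"])/im["f"]*z,z],-1)
    w=p@im["T"][:3,:3].T+im["T"][:3,3]; w[z==0]=np.nan
    return w
def onplane(im,uv,h):
    uv=np.atleast_2d(uv).astype(float)
    d=np.c_[(uv[:,0]-im["cx"])/im["f"],(uv[:,1]-im["cy"])/im["f"],np.ones(len(uv))]@im["T"][:3,:3].T
    o=im["T"][:3,3]; return o+d*((h-o[2])/d[:,2])[:,None]
def save(im,n): cv2.imwrite(f"pics/{n}.png",cv2.cvtColor(im["frame"],cv2.COLOR_RGB2BGR))
E
python3 - <<'E'
from h import *
import pickle
for n in ("top","scene"):
    im=grab(n); save(im,n); pickle.dump({k:im[k] for k in im},open(n+".pkl","wb"))
    print(n,im["fovy"],im["cx"],im["cy"],np.round(im["T"],3).tolist(),(im["range_z"]>0).mean())
print({k:np.round(v,3).tolist() for k,v in env.get_state().items()})
E
```

```text
pics
top 48.97270805499979 320.8535211593392 238.83136500627774 [[-0.026, -0.998, 0.052, 0.461], [-1.0, 0.026, 0.008, -0.081], [-0.009, -0.052, -0.999, 1.392], [0.0, 0.0, 0.0, 1.0]] 0.9960026041666666
scene 55.504310474124225 316.5513255843513 240.20687665789245 [[-0.182, 0.788, -0.588, 1.391], [0.983, 0.152, -0.1, 0.068], [0.011, -0.597, -0.802, 1.248], [0.0, 0.0, 0.0, 1.0]] 0.99619140625
{'clock': 0.1, 'joint_positions': [68.046, 20.257, 93.626, 0.0, 66.187, -0.138], 'qvel': [0.013, -0.146, -0.121, 0.002, -0.03, -0.127], 'effort': [-0.002, -59.49, -33.494, 0.07, 0.018, -0.0], 'tcp_pos': [0.232, 0.58, 0.233], 'ee_rot': [[-0.928, 0.372, -0.0], [0.372, 0.928, -0.001], [0.0, -0.001, -1.0]], 'force': [-0.173, 0.139, -0.439], 'wrist_torque': [-0.0, -0.033, -0.016], 'grip_force': 0.0, 'width': 1.002}
```

View pics/top.png

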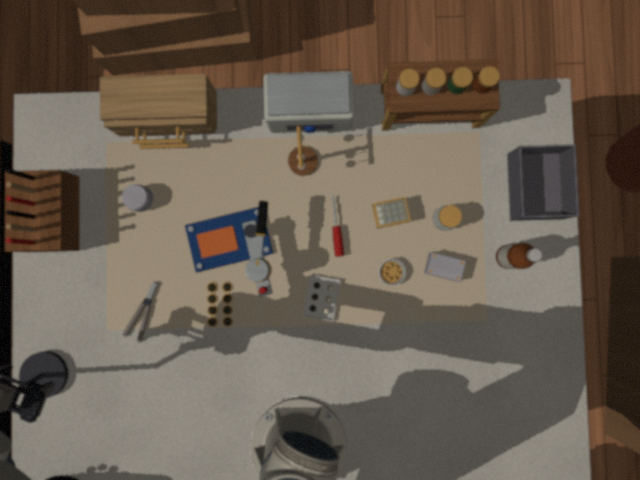

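View pics/scene.png

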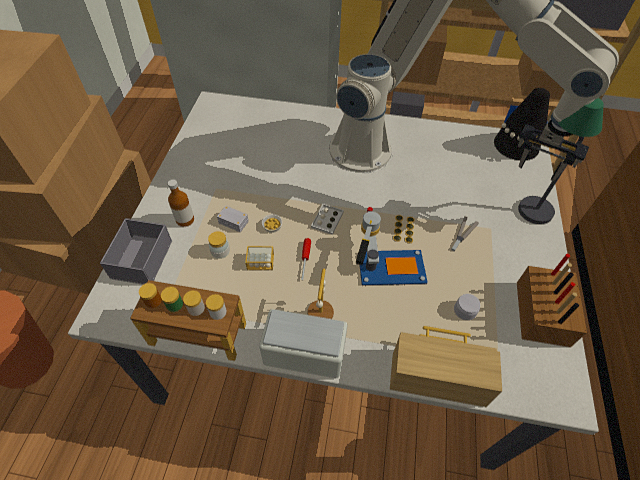

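The top view shows the mould at about (445,266), the orange pad at (217,242), the pivot post near (252,230), the hub at (258,270), the red knob at (263,291) and the black grip at (262,217). The scene view agrees: mould (232,218), pad (403,265). Next I measure these by colour and depth.

```bash
cat > m.py <<'E'
from h import *
import pickle
def comp(mask,box):
    m=np.zeros(mask.shape,np.uint8); u0,v0,u1,v1=box; m[v0:v1,u0:u1]=mask[v0:v1,u0:u1]
    n,l,s,c=cv2.connectedComponentsWithStats(m)
    if n<2: return None
    k=1+np.argmax(s[1:,4]); return l==k
B={"top":dict(pad=(190,220,250,270),mould=(420,245,475,285),knob=(250,280,275,300),grip=(252,195,275,240),base=(175,200,280,280)),
   "scene":dict(pad=(380,250,425,280),mould=(212,200,252,235),knob=(360,203,380,216),grip=(350,235,375,270),base=(350,240,435,295))}
for n in B:
    im=pickle.load(open(n+".pkl","rb")); W=cloud(im)
    hsv=cv2.cvtColor(im["frame"],cv2.COLOR_RGB2HSV).astype(int); H,S,V=hsv[...,0],hsv[...,1],hsv[...,2]
    M=dict(pad=(H>3)&(H<18)&(S>180)&(V>120),mould=(W[...,2]>0.025)&(W[...,2]<0.055),knob=((H<5)|(H>172))&(S>140)&(V>60),grip=(V<45)&(W[...,2]>.09),base=(H>100)&(H<125)&(S>140))
    hz=dict(pad=.015,mould=.04,knob=.1,grip=.134,base=.012)
    for k in B[n]:
        c=comp(M[k].astype(np.uint8),B[n][k])
        if c is None: print(n,k,None); continue
        v,u=np.nonzero(c); w=W[c]
        pl=onplane(im,np.c_[u,v],hz[k])
        r=cv2.minAreaRect((pl[:,:2]*1000).astype(np.float32))
        print(n,k,c.sum(),"uv",u.mean().round(1),v.mean().round(1),"depth-med",np.nanmedian(w,0).round(4),"rect mm",np.round(r[0],1),np.round(r[1],1),round(r[2],1),"plane mean",pl.mean(0)[:2].round(4))
im=pickle.load(open("top.pkl","rb"));W=cloud(im)
print("post",np.nanmedian(W[228:233,249:256].reshape(-1,3),0).round(4))
print((W[190:300:4,240:280:3,2]*1000).round().astype(int))
c=cv2.resize(im["frame"][180:310,170:300],(600,600),interpolation=cv2.INTER_CUBIC); cv2.imwrite("pics/crop1.png",c[...,::-1])
E
python3 m.py
```

```text
top pad 653 uv 217.0 241.5 depth-med [0.5324 0.2019 0.0147] rect mm [532.6 202.1] [56.2 88.9] 13.0 plane mean [0.5327 0.2018]
top mould 795 uv 445.0 266.3 depth-med [ 0.4527 -0.3858  0.0398] rect mm [ 452.9 -385.8] [92.5 55.9] 74.5 plane mean [ 0.4527 -0.3859]
top knob 32 uv 262.6 290.1 depth-med [0.4076 0.0711 0.1266] rect mm [406.6  74.7] [12.1 15.5] 43.6 plane mean [0.4063 0.0746]
top grip 257 uv 261.7 217.8 depth-med [0.5799 0.0687 0.1336] rect mm [582.6  70. ] [22.5 72.9] 85.0 plane mean [0.5805 0.0692]
top base 1295 uv 222.6 238.6 depth-med [0.5463 0.1815 0.0119] rect mm [537.1 179. ] [120.8 185.7] 12.6 plane mean [0.54   0.1875]
scene pad 476 uv 401.2 265.5 depth-med [0.5355 0.2027 0.0151] rect mm [534.2 202.5] [62.2 96.2] 12.6 plane mean [0.535  0.2029]
scene mould 400 uv 231.9 216.6 depth-med [ 0.4598 -0.3856  0.0384] rect mm [ 460.6 -385.1] [96.1 64.6] 75.0 plane mean [ 0.4606 -0.3849]
scene knob 21 uv 369.4 208.9 depth-med [0.4099 0.0729 0.1253] rect mm [389.4  74.1] [18.2 16.6] 6.7 plane mean [0.3888 0.0737]
scene grip 170 uv 361.8 252.2 depth-med [0.5923 0.0705 0.1331] r
[... 8184 characters left out ...]
             5                   -3
                     6                    5                    2
                    72                   78                   84
                    84                   -1                   -2
                    -5                    0]
 [                   2                    3                    3
                     2                    0                    1
                     5                   -1                   -1
                     3                    1                   -5
                     1                   -1]]m.py:24: RuntimeWarning: invalid value encountered in cast
  print((W[190:300:4,240:280:3,2]*1000).round().astype(int))
```

View pics/crop1.png

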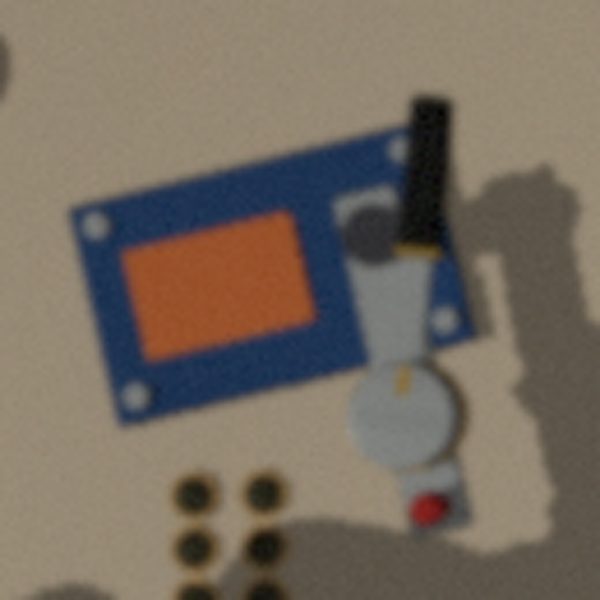

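The crop shows the pad at about (220,285) in crop pixels, the strap running from the post (375,235) down to the red knob (430,508), and the handle on the right with its grip at (428,170). Heights match the text, so I move over the pad for a closer wrist view.

Emit:
{"name": "servo_tool", "arguments": {
  "plan": [
    [0,-42,-24,-7,5.6],
    [0,-84,-48,-14,11.2],
    [0,-126,-72,-21,16.8],
    [0,-168,-96,-28,22.4],
    [0,-210,-120,-35,28]
  ]
}}

```text
clock: 0.6
tcp_pos: [0.3834, 0.389, 0.2686]
ee_rot: [[-0.642, 0.766, -0.0], [0.766, 0.642, -0.0], [-0.0, -0.0, -1.0]]
force: [0.3, -0.3, 0.5]
width: 1.001
grip_force: 0.0
```

Emit:
{"name": "servo_tool", "arguments": {
  "plan": [
    [0,-48,-1,-7,5.5],
    [0,-97,-3,-14,11],
    [0,-145,-4,-21,16.5],
    [0,-193,-5,-28,22],
    [0,-242,-6,-35,27.4]
  ]
}}

```text
clock: 1.1
tcp_pos: [0.535, 0.2002, 0.3037]
ee_rot: [[-0.217, 0.976, -0.0], [0.976, 0.217, 0.0], [0.0, -0.0, -1.0]]
force: [0.2, 0.5, -0.1]
width: 0.998
grip_force: 0.0
```

Emit:
{"name": "servo_tool", "arguments": {
  "plan": [
    [0,0,0,0,0],
    [0,0,0,0,0]
  ]
}}

```text
clock: 1.3
tcp_pos: [0.5344, 0.2012, 0.3032]
ee_rot: [[-0.22, 0.976, -0.001], [0.976, 0.22, 0.0], [0.0, -0.001, -1.0]]
force: [-0.7, -0.5, -0.4]
width: 1.0
grip_force: 0.0
```

```bash
cat >> h.py <<'E'
def yaw(st): R=np.array(st["ee_rot"]); return np.degrees(np.arctan2(R[1,1],R[0,1]))
def togo(p,y=None):
    st=env.get_state(); R=np.array(st["ee_rot"]); d=R.T@(np.array(p)-st["tcp_pos"])*1000
    t=0 if y is None else (yaw(st)-y+90)%180-90
    print("tcp",np.round(st["tcp_pos"],4),"yaw",yaw(st).round(2),"clock",st["clock"],"togo",d.round(1),"turn",round(t,2),"F",np.round(st["force"],1),"q",np.round(st["joint_positions"],0));
E
python3 - <<'E'
from h import *
import pickle
togo([.4528,-.3858,.2],-15.5)
im=grab("wrist"); save(im,"w1"); pickle.dump(im,open("w1.pkl","wb")); print(np.round(im["tool_from_camera"],3).tolist(),im["fovy"])
E
```

```text
tcp [0.5344 0.2012 0.3032] yaw 12.69 clock 1.3 togo [-554.8 -208.4  103.2] turn 28.19 F [-0.7 -0.5 -0.4] q [20. 12. 96.  0. 72.  8.]
[[0.001, -0.968, -0.25, 0.072], [1.0, 0.001, 0.0, 0.001], [0.0, -0.25, 0.968, -0.151], [0.0, 0.0, 0.0, 1.0]] 61.25713488049686
```

View pics/w1.png

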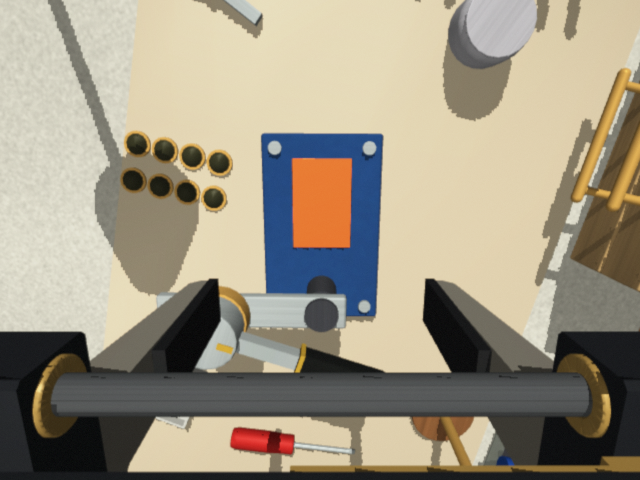

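The wrist view shows the pad at (322,203), the post at (321,313), the strap running left, and the hub behind the left finger. I measure the pad and post from here.

Run:
```python
from h import *
import pickle
im=pickle.load(open("w1.pkl","rb")); W=cloud(im)
hsv=cv2.cvtColor(im["frame"],cv2.COLOR_RGB2HSV).astype(int); H,S,V=hsv[...,0],hsv[...,1],hsv[...,2]
for n,m,h in(("pad",(H>5)&(H<18)&(S>180)&(V>150),.015),("base",(H>100)&(H<125)&(S>140),.012)):
    m[:,:250]=0;m[:,400:]=0;m[330:]=0
    v,u=np.nonzero(m); pl=onplane(im,np.c_[u,v],h); r=cv2.minAreaRect((pl[:,:2]*1000).astype(np.float32)); print(n,r,np.nanmedian(W[m],0).round(4))
s=(abs(W[...,2]-.086)<.003); s[:,:295]=0;s[:,350:]=0;s[:290]=0;s[335:]=0
s&=(V<90)
w=W[s]; print("cap",s.sum(),w.mean(0).round(4),cv2.minEnclosingCircle((w[:,:2]*1000).astype(np.float32)))
v,u=np.nonzero((V<75)&(np.indices(V.shape)[0]>296)&(np.indices(V.shape)[0]<333)&(np.indices(V.shape)[1]>300)&(np.indices(V.shape)[1]<345))
pl=onplane(im,np.c_[u,v],.086); print("cap plane",pl.mean(0),cv2.minAreaRect((pl[:,:2]*1000).astype(np.float32)))
```

```text
pad ((534.8154907226562, 203.65762329101562), (62.53340530395508, 95.67247772216797), 12.721349716186523) [0.5346 0.2055 0.0149]
base ((541.26513671875, 174.76490783691406), (126.69393920898438, 206.5446319580078), 12.538537979125977) [0.5418 0.1789 0.0119]
cap 864 [0.5564 0.1067 0.0858] ((556.723876953125, 106.23016357421875), 17.14651107788086)
cap plane [0.55603757 0.10724698 0.086     ] ((555.8471069335938, 107.13397979736328), (30.584789276123047, 32.99365997314453), 12.741868019104004)
```

The pad is at (534.8, 203.6) mm, 12.7°, and the pivot at (556.5, 106.3) mm, 99.7 mm from the pad, which matches the text. Next I go over the mould.

Emit:
{"name": "servo_tool", "arguments": {
  "plan": [
    [0,-46,-17,0,0],
    [0,-92,-35,0,0],
    [0,-139,-52,0,0],
    [0,-185,-70,0,0],
    [0,-231,-87,0,0]
  ]
}}

```text
clock: 1.85
tcp_pos: [0.4993, -0.0424, 0.3033]
ee_rot: [[-0.225, 0.974, -0.0], [0.974, 0.225, 0.0], [0.0, -0.0, -1.0]]
force: [0.6, -0.0, 0.0]
width: 1.004
grip_force: 0.0
```

Emit:
{"name": "servo_tool", "arguments": {
  "plan": [
    [0,-46,-17,0,0],
    [0,-92,-35,0,0],
    [0,-139,-52,0,0],
    [0,-185,-70,0,0],
    [0,-231,-87,0,0]
  ]
}}

```text
clock: 2.35
tcp_pos: [0.4665, -0.287, 0.3034]
ee_rot: [[-0.224, 0.975, -0.0], [0.975, 0.224, 0.001], [0.001, 0.0, -1.0]]
force: [0.7, 0.1, -0.3]
width: 1.001
grip_force: 0.0
```

Emit:
{"name": "servo_tool", "arguments": {
  "plan": [
    [0,-23,-8,10,7],
    [0,-46,-17,20,14],
    [0,-70,-26,35,21],
    [0,-93,-34,50,28.2],
    [0,-93,-34,50,28.2]
  ]
}}

```text
clock: 2.85
tcp_pos: [0.4537, -0.3849, 0.2511]
ee_rot: [[0.268, 0.963, -0.003], [0.963, -0.268, 0.002], [0.001, -0.003, -1.0]]
force: [0.5, -0.4, 0.1]
width: 0.999
grip_force: 0.0
```

Run:
```python
from h import *
env.get_image("wrist")
im=grab("wrist"); save(im,"w2"); W=cloud(im)
m=(W[...,2]>.03)&(W[...,2]<.048)
m[:60]=0; m[330:]=0; 
n,l,s,c=cv2.connectedComponentsWithStats(m.astype(np.uint8))
for k in range(1,n):
    if s[k,4]>300:
        v,u=np.nonzero(l==k); pl=onplane(im,np.c_[u,v],.04)
        print(s[k],c[k].round(),np.nanmedian(W[l==k],0).round(4),cv2.minAreaRect((pl[:,:2]*1000).astype(np.float32)))
togo([.4528,-.3858,.03],-15.5)
```

```text
[424  60  66  29 950] [449.  69.] [ 0.5866 -0.2893  0.0447] ((594.6538696289062, -293.89404296875), (21.821226119995117, 53.82944107055664), 74.7100601196289)
[423 158  63  71 679] [440. 184.] [ 0.5589 -0.3747  0.0429] ((570.6172485351562, -386.43511962890625), (63.257301330566406, 42.15650177001953), 52.97872543334961)
[ 292  173   63   97 5894] [323. 220.] [ 0.4547 -0.3846  0.0399] ((454.4928894042969, -386.6534729003906), (89.35575103759766, 55.90366744995117), 74.7480239868164)
tcp [ 0.4545 -0.3837  0.253 ] yaw -15.21 clock 2.95 togo [ -2.8  -0.7 223. ] turn 0.29 F [-0.6 -0.1  0.5] q [-40.  17.  96.   0.  67. -25.]
```

View pics/w2.png

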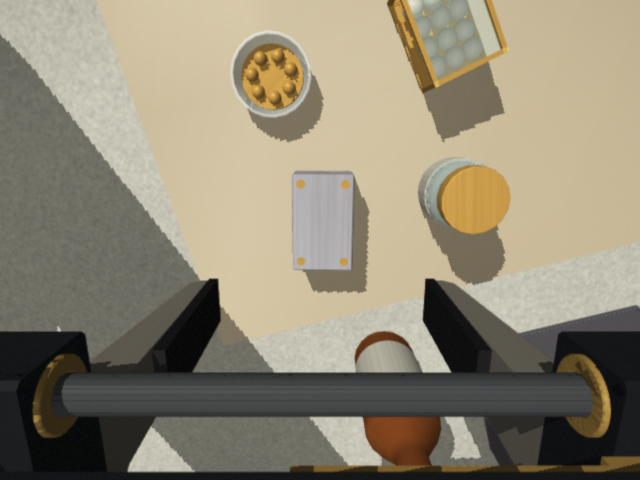

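The mould is at (454.5, -386.6) mm, top at 0.040, 89x56 mm, 74.75°, at pixel (323,220). The jar at (465,200) and bottle (400,380) leave room for the fingers. I descend and grip.

Emit:
{"name": "servo_tool", "arguments": {
  "plan": [
    [0.22,-3,1,40,0],
    [0.22,-3,1,80,0],
    [0.22,-3,1,120,0],
    [0.22,-3,1,160,0],
    [0.22,-3,1,195,0]
  ],
  "squeeze": 30
}}

```text
clock: 3.45
tcp_pos: [0.4552, -0.3865, 0.0579]
ee_rot: [[0.261, 0.965, 0.001], [0.965, -0.261, 0.0], [0.0, 0.0, -1.0]]
force: [-0.4, -0.5, 0.1]
width: 0.783
grip_force: 0.0
```

Emit:
{"name": "servo_tool", "arguments": {
  "plan": [
    [0.22,0,0,12,0],
    [0.22,0,0,23,0],
    [0.22,0,0,28,0],
    [0.22,0,0,28,0]
  ]
}}

```text
clock: 3.85
tcp_pos: [0.455, -0.3885, 0.0314]
ee_rot: [[0.265, 0.964, 0.001], [0.964, -0.265, -0.001], [-0.0, 0.001, -1.0]]
force: [-0.0, -0.8, 0.5]
width: 0.778
grip_force: 0.0
```

Emit:
{"name": "servo_tool", "arguments": {
  "plan": [
    [0.5,0,0,0,0],
    [0.6,0,0,0,0],
    [0.6,0,0,0,0],
    [0.6,0,0,0,0],
    [0.6,0,0,0,0]
  ]
}}

```text
clock: 4.35
tcp_pos: [0.4543, -0.3887, 0.0316]
ee_rot: [[0.266, 0.964, 0.0], [0.964, -0.266, -0.001], [-0.0, 0.0, -1.0]]
force: [-2.3, 0.4, 6.3]
width: 0.607
grip_force: 30.0
```

Run:
```python
from h import *
st=env.get_state(); print(st["width"],st["grip_force"])
togo([.5348,.2036,.25],12.7)
```

```text
0.6069926640617259 29.996694177389145
tcp [ 0.4543 -0.3887  0.0316] yaw -15.42 clock 4.35 togo [ 592.3  -79.9 -218.6] turn -28.12 F [-2.3  0.4  6.3] q [-41.  32. 105.  -0.  43. -25.]
```

Emit:
{"name": "servo_tool", "arguments": {
  "plan": [
    [0.6,0,0,-20,0],
    [0.6,0,0,-60,0],
    [0.6,0,0,-100,0],
    [0.6,0,0,-140,0],
    [0.6,0,0,-180,0]
  ]
}}

```text
clock: 4.85
tcp_pos: [0.4538, -0.388, 0.212]
ee_rot: [[0.266, 0.964, -0.0], [0.964, -0.266, 0.0], [0.0, -0.001, -1.0]]
force: [0.8, -0.4, -5.0]
width: 0.61
grip_force: 30.0
```

Emit:
{"name": "servo_tool", "arguments": {
  "plan": [
    [0.6,30,-4,-15,0],
    [0.6,75,-10,-25,0],
    [0.6,120,-16,-30,0],
    [0.6,165,-22,-30,0],
    [0.6,210,-28,-30,0]
  ]
}}

```text
clock: 5.35
tcp_pos: [0.4827, -0.1768, 0.2408]
ee_rot: [[0.266, 0.964, 0.0], [0.964, -0.266, 0.0], [0.0, 0.0, -1.0]]
force: [1.6, -0.7, -3.9]
width: 0.607
grip_force: 30.0
```

Emit:
{"name": "servo_tool", "arguments": {
  "plan": [
    [0.6,45,-6,0,0],
    [0.6,90,-12,0,0],
    [0.6,135,-18,0,0],
    [0.6,180,-24,0,0],
    [0.6,220,-30,0,0]
  ]
}}

```text
clock: 5.85
tcp_pos: [0.5123, 0.0436, 0.2406]
ee_rot: [[0.266, 0.964, -0.0], [0.964, -0.266, 0.0], [0.0, -0.0, -1.0]]
force: [1.2, -0.3, -4.5]
width: 0.607
grip_force: 30.0
```

Emit:
{"name": "servo_tool", "arguments": {
  "plan": [
    [0.6,40,-5,0,-6],
    [0.6,80,-11,0,-13],
    [0.6,120,-16,0,-20],
    [0.6,160,-22,0,-28],
    [0.6,160,-22,0,-28]
  ]
}}

```text
clock: 6.35
tcp_pos: [0.5342, 0.2058, 0.2404]
ee_rot: [[-0.225, 0.974, 0.0], [0.974, 0.225, 0.002], [0.002, 0.001, -1.0]]
force: [-0.2, -0.1, -5.0]
width: 0.604
grip_force: 30.0
```

Run:
```python
from h import *
env.get_image("wrist"); env.get_image("wrist")
im=grab("wrist"); save(im,"w3"); W=cloud(im)
st=env.get_state(); print(st["width"],st["grip_force"],np.array(st["wrist_torque"]).round(2))
m=(abs(W[...,2]-(st["tcp_pos"][2]+.0084))<.006)
n,l,s,c=cv2.connectedComponentsWithStats(m.astype(np.uint8))
for k in range(1,n):
    if s[k,4]>300:
        v,u=np.nonzero(l==k); w=W[l==k]
        R=np.array(st["ee_rot"]); t=(w-st["tcp_pos"])@R*1000
        print(s[k],np.median(t,0).round(1),t.min(0).round(1),t.max(0).round(1), cv2.minAreaRect(t[:,:2].astype(np.float32)))
togo([.5348,.2036,.25],12.7)
```

```text
0.6112098246832545 29.9957737326622 [-0.1   0.1  -0.04]
[  206   209   232   163 24946] [16.1  1.5 -8.2] [-17.8 -41.  -14.4] [47.  43.7 -2.5] ((14.696434020996094, 1.371490478515625), (84.66063690185547, 64.74260711669922), 89.83260345458984)
[ 254  416  135   10 1330] [-39.8   1.3  -8.1] [-43.6 -26.5  -9.9] [-36.4  29.1  -6.1] ((-40.02055358886719, 1.2815837860107422), (55.655792236328125, 7.246239185333252), 89.99818420410156)
tcp [0.5334 0.2013 0.2401] yaw 12.55 clock 6.5 togo [ 2.   1.8 -9.9] turn -0.15 F [-0.4 -0.2 -4.3] q [ 21.  15. 100.  -0.  65.   8.]
```

View pics/w3.png

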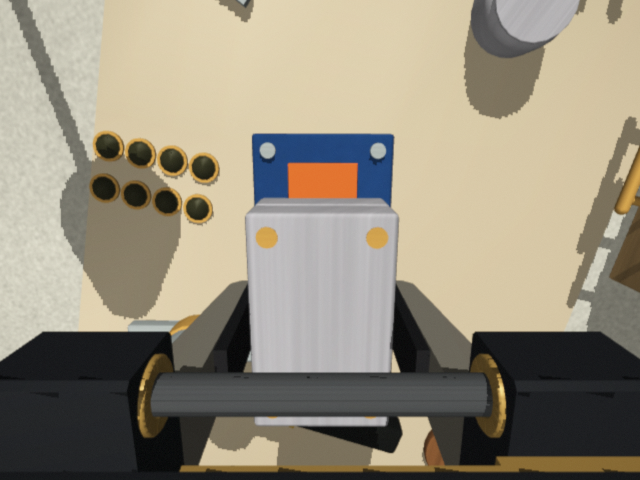

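The mould is held square, with its centre 1.8 mm along tool +x of the TCP, and the pad lies straight below at pixel (322,180). I lower it.

Emit:
{"name": "servo_tool", "arguments": {
  "plan": [
    [0.6,0,1,40,0],
    [0.6,0,1,80,0],
    [0.6,0,1,120,0],
    [0.6,0,1,155,0],
    [0.6,0,1,175,0]
  ]
}}

```text
clock: 7.0
tcp_pos: [0.5334, 0.1996, 0.0629]
ee_rot: [[-0.215, 0.977, -0.003], [0.977, 0.215, -0.001], [-0.001, -0.004, -1.0]]
force: [-0.2, 0.4, -4.1]
width: 0.61
grip_force: 30.0
```

Emit:
{"name": "servo_tool", "arguments": {
  "plan": [
    [0.6,0,0,6,0],
    [0.6,0,0,10,0],
    [0.6,0,0,12,0],
    [0.6,0,0,12,0]
  ]
}}

```text
clock: 7.4
tcp_pos: [0.5358, 0.2019, 0.0546]
ee_rot: [[-0.217, 0.976, 0.002], [0.976, 0.217, 0.001], [0.0, 0.002, -1.0]]
force: [-0.6, 0.2, -3.7]
width: 0.607
grip_force: 30.0
```

Run:
```python
from h import *
togo([.5342,.2015,.0466],12.7)
```

```text
tcp [0.5358 0.2019 0.0546] yaw 12.55 clock 7.4 togo [-0.  -1.6  8. ] turn -0.15 F [-0.6  0.2 -3.7] q [ 20.  29. 108.  -0.  44.   8.]
```

Emit:
{"name": "servo_tool", "arguments": {
  "plan": [
    [0.6,0,-1,3,-0.2],
    [0.6,0,-1,5,-0.2],
    [0.6,0,-1,6,-0.2],
    [0.6,0,-1,7,-0.2],
    [0.6,0,-1,8,-0.2]
  ]
}}

```text
clock: 7.9
tcp_pos: [0.5341, 0.2017, 0.0466]
ee_rot: [[-0.221, 0.975, -0.0], [0.975, 0.221, -0.0], [-0.0, -0.0, -1.0]]
force: [-6.5, -2.7, 21.0]
width: 0.606
grip_force: 30.0
```

Emit:
{"name": "servo_tool", "arguments": {
  "plan": [
    [0.6,0,0,0,0]
  ]
}}

```text
clock: 8.0
tcp_pos: [0.5341, 0.2017, 0.0466]
ee_rot: [[-0.221, 0.975, 0.0], [0.975, 0.221, 0.0], [0.0, 0.0, -1.0]]
force: [-4.1, -1.2, 9.7]
width: 0.603
grip_force: 30.0
```

Run:
```python
from h import *
env.get_image("wrist"); togo([.5342,.2015,.0466],12.7)
```

```text
tcp [0.5341 0.2017 0.0466] yaw 12.79 clock 8.05 togo [-0.2  0.1  0. ] turn 0.09 F [-3.6 -1.   8.2] q [ 21.  29. 108.  -0.  43.   8.]
```

It is seated. I release and lift straight up to look.

Emit:
{"name": "servo_tool", "arguments": {
  "plan": [
    [0.35,0,0,0,0],
    [0.3,0,0,0,0],
    [0.22,0,0,0,0],
    [0.22,0,0,0,0],
    [0.22,0,0,-10,0]
  ]
}}

```text
clock: 8.55
tcp_pos: [0.5332, 0.2013, 0.0549]
ee_rot: [[-0.221, 0.975, -0.002], [0.975, 0.221, -0.001], [-0.0, -0.002, -1.0]]
force: [0.1, 0.8, 1.6]
width: 0.781
grip_force: 0.0
```

Emit:
{"name": "servo_tool", "arguments": {
  "plan": [
    [0.22,0,0,-40,0],
    [0.22,0,0,-85,0],
    [0.22,0,0,-130,0],
    [0.22,0,0,-180,0],
    [0.22,0,0,-230,0]
  ]
}}

```text
clock: 9.05
tcp_pos: [0.5335, 0.2014, 0.2884]
ee_rot: [[-0.221, 0.975, 0.0], [0.975, 0.221, 0.0], [0.0, 0.0, -1.0]]
force: [0.8, -0.5, -0.3]
width: 0.779
grip_force: 0.0
```

Emit:
{"name": "servo_tool", "arguments": {
  "plan": [
    [0.22,0,0,-10,0],
    [0.22,0,0,-10,0]
  ]
}}

```text
clock: 9.25
tcp_pos: [0.535, 0.202, 0.2983]
ee_rot: [[-0.221, 0.975, 0.005], [0.975, 0.221, 0.002], [0.001, 0.005, -1.0]]
force: [-0.3, 0.2, -0.4]
width: 0.781
grip_force: 0.0
```

Run:
```python
from h import *
import pickle
im=grab("wrist"); save(im,"w4"); W=cloud(im); pickle.dump(im,open("w4.pkl","wb"))
m=(abs(W[...,2]-.055)<.006); m[:,:260]=0;m[:,390:]=0;m[330:]=0;m=cv2.morphologyEx(m.astype(np.uint8),cv2.MORPH_OPEN,np.ones((5,5)))
v,u=np.nonzero(m); pl=onplane(im,np.c_[u,v],.055); print("mould",cv2.minAreaRect((pl[:,:2]*1000).astype(np.float32)),np.nanmedian(W[m>0],0).round(4))
hsv=cv2.cvtColor(im["frame"],cv2.COLOR_RGB2HSV).astype(int); H,S,V=hsv[...,0],hsv[...,1],hsv[...,2]
for n,mm in (("pad",(H>5)&(H<18)&(S>180)&(V>120)),("base",(H>100)&(H<125)&(S>140))):
    mm[:,:250]=0;mm[:,400:]=0;mm[335:]=0
    v,u=np.nonzero(mm); pl=onplane(im,np.c_[u,v],.015 if n=="pad" else .012); print(n,cv2.minAreaRect((pl[:,:2]*1000).astype(np.float32)))
# hub, strap
for h,t in((.14,.006),(.080,.004),(.127,.003)):
    s=(abs(W[...,2]-h)<t).astype(np.uint8)
    n_,l,st_,c=cv2.connectedComponentsWithStats(s)
    for k in range(1,n_):
        if st_[k,4]>80: w=W[l==k][:,:2]*1000; print(h,st_[k],c[k].round(),cv2.minAreaRect(w.astype(np.float32)))
togo([.5342,.2015,.0466],12.7)
```

```text
mould ((535.027099609375, 203.530029296875), (55.704463958740234, 88.77068328857422), 12.737666130065918) [0.5347 0.2053 0.0549]
pad ((525.1997680664062, 247.8238525390625), (62.1397590637207, 6.210354804992676), 11.826186180114746)
base ((541.1924438476562, 174.91946411132812), (126.72505950927734, 205.9429931640625), 12.517587661743164)
0.08 [606 207  34  73 505] [624. 243.] ((821.1802978515625, 241.39906311035156), (3.640923500061035, 72.01870727539062), 0.7041598558425903)
0.08 [152 297  41  19 503] [170. 304.] ((413.4693298339844, 84.23550415039062), (39.979698181152344, 18.90007209777832), 14.189387321472168)
0.08 [ 242  297  103   34 2328] [286. 313.] ((531.6373291015625, 101.48893737792969), (100.95829772949219, 34.38610076904297), 12.175134658813477)
0.127 [138 326  20  18 209] [146. 334.] ((408.0456848144531, 77.0963134765625), (17.38587760925293, 11.307466506958008), 53.67411422729492)
0.127 [234 335 124  37 900] [278. 356.] ((540.773681640625, 78.95610046386719), (19.05630111694336, 112.34051513671875), 85.58464050292969)
tcp [0.534  0.2016 0.2959] yaw 12.78 clock 9.3 togo [-2.000e-01 -1.000e-01  2.493e+02] turn 0.08 F [-0.5 -0.6 -1.4] q [21. 12. 96. -0. 71.  8.]
```

View pics/w4.png

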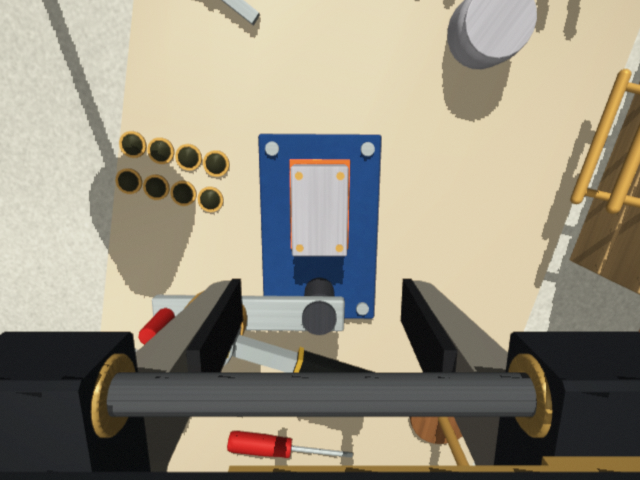

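The mould lies square on the pad: its centre measures (535.0, 203.5) against (534.8, 203.7) for the pad. The strap runs left from the post (319,313) to the knob (155,326), which gives an angle of about 1.56 rad. Now to the knob, with the closing direction tangential to its arc.

Emit:
{"name": "servo_tool", "arguments": {
  "plan": [
    [0.3,-20,-30,0,-8],
    [0.4,-40,-60,0,-16],
    [0.5,-60,-90,0,-24],
    [0.5,-78,-120,0,-32],
    [0.5,-96,-150,0,-40]
  ]
}}

```text
clock: 9.8
tcp_pos: [0.4066, 0.0738, 0.2931]
ee_rot: [[-0.8, 0.6, -0.004], [0.6, 0.8, -0.001], [0.003, -0.003, -1.0]]
force: [-0.0, -1.6, 1.1]
width: 0.498
grip_force: 0.0
```

Emit:
{"name": "servo_tool", "arguments": {
  "plan": [
    [0.5,0,0,5,-8],
    [0.5,0,0,15,-16],
    [0.5,0,0,25,-24],
    [0.5,0,0,35,-32],
    [0.5,0,0,40,-40]
  ]
}}

```text
clock: 10.3
tcp_pos: [0.4071, 0.0744, 0.2526]
ee_rot: [[-0.999, -0.054, -0.005], [-0.054, 0.999, -0.001], [0.005, -0.001, -1.0]]
force: [0.0, -0.0, 0.7]
width: 0.5
grip_force: 0.0
```

Emit:
{"name": "servo_tool", "arguments": {
  "plan": [
    [0.5,0,0,5,-7],
    [0.5,0,0,10,-9.4],
    [0.5,0,0,10,-9.4]
  ]
}}

```text
clock: 10.6
tcp_pos: [0.4072, 0.0745, 0.2431]
ee_rot: [[-0.977, -0.211, -0.005], [-0.211, 0.977, -0.001], [0.005, 0.0, -1.0]]
force: [-0.7, -0.1, 0.3]
width: 0.498
grip_force: 0.0
```

Run:
```python
from h import *
import pickle
env.get_image("wrist")
im=grab("wrist"); save(im,"w5"); W=cloud(im); pickle.dump(im,open("w5.pkl","wb"))
hsv=cv2.cvtColor(im["frame"],cv2.COLOR_RGB2HSV).astype(int); H,S,V=hsv[...,0],hsv[...,1],hsv[...,2]
m=((H<6)|(H>172))&(S>140)&(V>50)
n,l,s,c=cv2.connectedComponentsWithStats(m.astype(np.uint8))
for k in range(1,n):
    if s[k,4]>150:
        q=l==k; w=W[q]; t=w[w[:,2]>.121]; print(s[k],c[k].round(),np.nanmedian(w,0).round(4),"top",len(t), cv2.minEnclosingCircle((t[:,:2]*1000).astype(np.float32)) if len(t)>5 else 0, "zmax",np.nanmax(w[:,2]))
togo([.409,.0745,.108],102.2)
```

```text
[307 222  24  36 707] [319. 240.] [0.4057 0.0739 0.126 ] top 499 ((409.15234375, 74.6605224609375), 8.808306694030762) zmax 0.12851592715565863
[  97  251   29   81 2136] [111. 290.] [ 0.5217 -0.1084  0.023 ] top 16 ((387.0825500488281, 26.80698013305664), 2.0200424194335938) zmax 0.31923931101535086
tcp [0.408  0.0746 0.2443] yaw 102.09 clock 10.7 togo [ -1.3  -0.4 136.3] turn -0.11 F [-0.7 -0.1  0.5] q [ 10.   0. 117.  -0.  63. -92.]
```

View pics/w5.png

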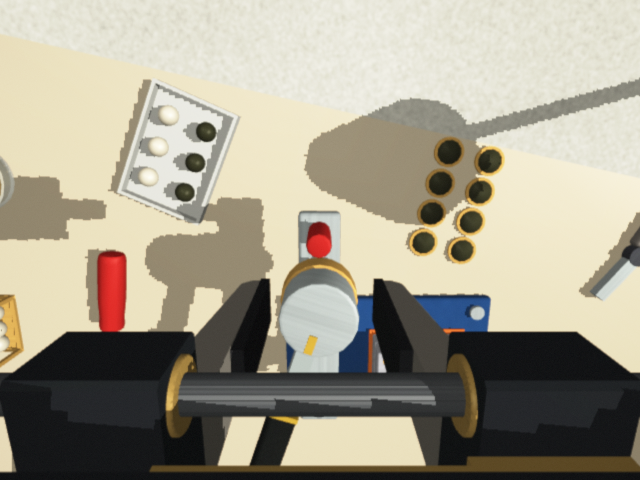

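The knob top is measured at (409.2, 74.7, 126) mm, pixel (319,240), between the fingers and clear of the hub. I descend and grip it lightly.

Emit:
{"name": "servo_tool", "arguments": {
  "plan": [
    [0.5,0,0,35,0],
    [0.5,0,0,70,0],
    [0.5,0,0,100,0],
    [0.5,0,0,125,0],
    [0.5,0,0,134,0]
  ],
  "squeeze": 5
}}

```text
clock: 11.2
tcp_pos: [0.4073, 0.0745, 0.1094]
ee_rot: [[-0.978, -0.21, -0.004], [-0.21, 0.978, -0.001], [0.004, 0.0, -1.0]]
force: [0.4, -0.5, 0.7]
width: 0.5
grip_force: 0.0
```

Emit:
{"name": "servo_tool", "arguments": {
  "plan": [
    [0.7,0,0,0,0],
    [0.85,0,0,0,0],
    [0.85,0,0,0,0],
    [0.85,0,0,0,0]
  ]
}}

```text
clock: 11.6
tcp_pos: [0.4098, 0.075, 0.1126]
ee_rot: [[-0.977, -0.211, 0.002], [-0.211, 0.978, 0.0], [-0.002, -0.0, -1.0]]
force: [1.3, -0.8, 2.7]
width: 0.19
grip_force: 5.0
```

Emit:
{"name": "servo_tool", "arguments": {
  "plan": [
    [0.85,-1,15.7,0,6],
    [0.85,-3,31,0,12],
    [0.85,-7,46,0,18],
    [0.85,-13,61,0,24],
    [0.85,-20,75,0,30]
  ]
}}

```text
clock: 12.1
tcp_pos: [0.4148, 0.1532, 0.1127]
ee_rot: [[-0.951, 0.31, 0.005], [0.31, 0.951, 0.001], [-0.004, 0.002, -1.0]]
force: [6.2, -3.7, -2.5]
width: 0.192
grip_force: 5.0
```

Run:
```python
from h import *
st=env.get_state(); p=np.array(st["tcp_pos"])[:2]-[.556,.1062]; print(np.hypot(*p),np.degrees(np.arctan2(p[1],p[0])),yaw(st)+90,st["width"],st["grip_force"])
togo([.523,.2525,.11],12.6)
```

```text
0.1488516545546814 161.58243457633384 161.96427779389666 0.1924991337337461 4.996196776628494
tcp [0.4148 0.1532 0.1127] yaw 71.96 clock 12.1 togo [-72.2 127.9   3.3] turn 59.36 F [ 6.2 -3.7 -2.5] q [ 20.  14. 122.  -0.  44. -52.]
```

Emit:
{"name": "servo_tool", "arguments": {
  "plan": [
    [0.85,-2,15.7,0,6],
    [0.85,-4,31,0,12],
    [0.85,-8,46,0,18],
    [0.85,-14,61,0,24],
    [0.85,-21,75,0,30]
  ]
}}

```text
clock: 12.6
tcp_pos: [0.4574, 0.2176, 0.1127]
ee_rot: [[-0.669, 0.743, 0.003], [0.743, 0.669, -0.0], [-0.002, 0.002, -1.0]]
force: [3.7, -7.0, 0.7]
width: 0.196
grip_force: 5.0
```

Run:
```python
from h import *
st=env.get_state(); p=np.array(st["tcp_pos"])[:2]-[.556,.1062]; print(np.hypot(*p),np.degrees(np.arctan2(p[1],p[0])),yaw(st)+90,st["width"],st["grip_force"])
togo([.523,.2525,.11],12.6)
```

```text
0.1487878726960055 131.5186010566316 131.9861555159913 0.19589166067327832 4.9982428550720215
tcp [0.4574 0.2176 0.1127] yaw 41.99 clock 12.6 togo [-18.   72.1   2.9] turn 29.39 F [ 3.7 -7.   0.7] q [ 25.  19. 114.  -0.  47. -17.]
```

Emit:
{"name": "servo_tool", "arguments": {
  "plan": [
    [0.85,-1.5,15.7,0,6],
    [0.85,-4,31,0,12],
    [0.85,-8,46,0,18],
    [0.85,-14,61,0,24],
    [0.85,-18,69,0,27.5]
  ]
}}

```text
clock: 13.1
tcp_pos: [0.5205, 0.2503, 0.1126]
ee_rot: [[-0.25, 0.968, 0.002], [0.968, 0.25, -0.0], [-0.001, 0.002, -1.0]]
force: [-0.6, -4.3, 5.9]
width: 0.196
grip_force: 5.0
```

Emit:
{"name": "servo_tool", "arguments": {
  "plan": [
    [0.85,0,3,0,1],
    [0.85,0,5,0,1.6],
    [0.85,0,6,0,1.6],
    [0.85,0,6,0,1.6]
  ]
}}

```text
clock: 13.5
tcp_pos: [0.5233, 0.2512, 0.1121]
ee_rot: [[-0.227, 0.974, -0.002], [0.974, 0.227, -0.001], [-0.0, -0.003, -1.0]]
force: [-4.5, -3.9, 6.6]
width: 0.193
grip_force: 5.0
```

Run:
```python
from h import *
st=env.get_state(); p=np.array(st["tcp_pos"])[:2]-[.556,.1062]; print(np.hypot(*p),np.degrees(np.arctan2(p[1],p[0])),yaw(st)+90,st["width"],st["grip_force"])
togo([.523,.2525,.11],12.6); print("F tool",(np.array(st["ee_rot"]).T@st["force"]).round(1))
```

```text
0.14866076376405987 102.72546753559436 103.13412596493426 0.1929546856766363 5.00194251537323
tcp [0.5233 0.2512 0.1121] yaw 13.13 clock 13.5 togo [1.3 0.1 2.1] turn 0.53 F [-4.5 -3.9  6.6] q [ 25.  25. 105.   0.  51.  12.]
F tool [-2.8 -5.3 -6.6]
```

The knob is at 102.7° and is pushing back with 5 N, so the strap is on its closed stop. I let go, lift and go over the handle.

Emit:
{"name": "servo_tool", "arguments": {
  "plan": [
    [0.7,0,-1,0,0],
    [0.5,0,-1,0,0],
    [0.5,0,-1,0,0],
    [0.5,0,-1,-10,0],
    [0.5,0,-1,-40,0]
  ]
}}

```text
clock: 14.0
tcp_pos: [0.5221, 0.2509, 0.1502]
ee_rot: [[-0.226, 0.974, -0.004], [0.974, 0.226, -0.002], [-0.001, -0.005, -1.0]]
force: [0.1, -0.6, 0.0]
width: 0.498
grip_force: 0.0
```

Emit:
{"name": "servo_tool", "arguments": {
  "plan": [
    [0.5,0,0,-40,0],
    [0.5,0,0,-80,0],
    [0.5,0,0,-110,0],
    [0.5,-40,-10,-120,5],
    [0.5,-80,-20,-120,12]
  ]
}}

```text
clock: 14.5
tcp_pos: [0.5234, 0.1694, 0.2747]
ee_rot: [[-0.018, 1.0, 0.005], [1.0, 0.018, 0.001], [0.001, 0.005, -1.0]]
force: [1.5, 0.1, -0.1]
width: 0.502
grip_force: 0.0
```

Emit:
{"name": "servo_tool", "arguments": {
  "plan": [
    [0.5,-40,-18,0,8],
    [0.5,-87,-41,0,8],
    [0.5,-87,-41,0,8],
    [0.5,-87,-41,0,8]
  ]
}}

```text
clock: 14.9
tcp_pos: [0.483, 0.0807, 0.2726]
ee_rot: [[0.122, 0.992, 0.002], [0.992, -0.122, 0.001], [0.001, 0.001, -1.0]]
force: [0.5, -0.0, 0.5]
width: 0.5
grip_force: 0.0
```

Run:
```python
from h import *
import pickle
env.get_image("wrist")
im=grab("wrist"); save(im,"w6"); W=cloud(im); pickle.dump(im,open("w6.pkl","wb"))
togo([.519,.0747,.121],-6.6)
m=(abs(W[...,2]-.132)<.01)
n,l,s,c=cv2.connectedComponentsWithStats(m.astype(np.uint8))
for k in range(1,n):
    if s[k,4]>200:
        w=(W[l==k]*1000).astype(np.float32); print(s[k],c[k].round(),np.median(w,0),cv2.minAreaRect(w[:,:2]))
s_=(abs(W[...,2]-.0795)<.005); n,l,s,c=cv2.connectedComponentsWithStats(s_.astype(np.uint8))
for k in range(1,n):
    if s[k,4]>200: w=(W[l==k]*1000).astype(np.float32); print("strap",s[k],c[k].round(),cv2.minAreaRect(w[:,:2]))
```

```text
tcp [0.4837 0.082  0.2722] yaw -6.91 clock 15.0 togo [ -3.1  35.8 151.3] turn -0.31 F [ 0.3  0.5 -0.1] q [  9.   6. 107.   0.  67.  16.]Traceback (most recent call last):
  File "<stdin>", line 10, in <module>
cv2.error: OpenCV(4.12.0) /io/opencv/modules/imgproc/src/convhull.cpp:143: error: (-215:Assertion failed) total >= 0 && (depth == CV_32F || depth == CV_32S) in function 'convexHull'
```

View pics/w6.png

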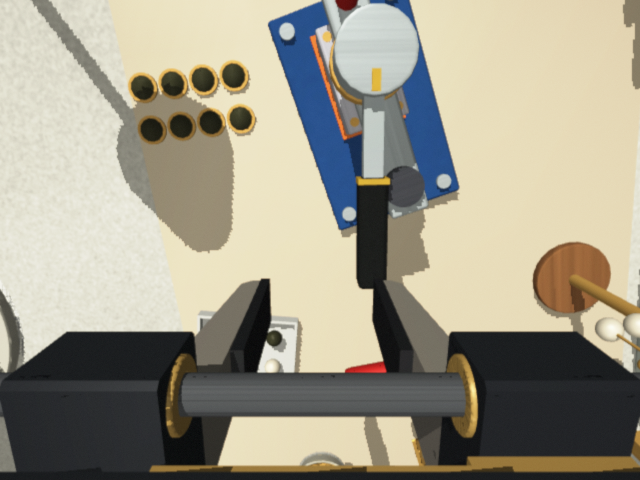

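The view shows the strap closed over the mould, the hub at (375,50), and the handle hanging straight down the image with its grip at (372,233). The handle is nearly parallel to the tool x axis. I measure it.

Run:
```python
from h import *
import pickle
im=pickle.load(open("w6.pkl","rb")); W=cloud(im); W[np.isnan(W)]=-1
V=im["frame"].max(2)
for nm,m in (("grip",(abs(W[...,2]-.134)<.008)&(V<70)),("hub",abs(W[...,2]-.140)<.004),("strap",abs(W[...,2]-.0795)<.005)):
    m[:,:280]=0; m[295:]=0; m[:,460:]=0
    n,l,s,c=cv2.connectedComponentsWithStats(m.astype(np.uint8)); k=1+np.argmax(s[1:,4])
    w=np.ascontiguousarray((W[l==k]*1000).astype(np.float32)); print(nm,s[k],c[k].round(),np.median(w,0),cv2.minAreaRect(np.ascontiguousarray(w[:,:2])),cv2.minEnclosingCircle(np.ascontiguousarray(w[:,:2])))
togo([.519,.0747,.121],-6.6)
```

```text
grip [ 358  185   31  104 2861] [372. 233.] [521.5428   81.45161 133.62373] ((522.2850341796875, 77.28350830078125), (78.44340515136719, 21.99603271484375), 84.35783386230469) ((522.4013061523438, 77.38446044921875), 39.94609832763672)
hub [ 334    3   85   93 6205] [376.  49.] [534.5719  203.75032 139.86446] ((534.8113403320312, 203.2185516357422), (54.763797760009766, 54.7188606262207), 87.31412506103516) ((534.9223022460938, 203.52395629882812), 27.953914642333984)
strap [ 383   92   37   84 1761] [396. 138.] [553.8012  143.69237  79.81586] ((556.5110473632812, 148.75177001953125), (64.77814483642578, 30.98059844970703), 89.52745056152344) ((556.94873046875, 147.00436401367188), 34.13628005981445)
tcp [0.4837 0.082  0.2722] yaw -6.91 clock 15.0 togo [ -3.1  35.8 151.3] turn -0.31 F [ 0.3  0.5 -0.1] q [  9.   6. 107.   0.  67.  16.]
```

The hub is at (534.8, 203.6) and the grip middle at (522, 74.5) with direction 264.4°, so the screw is at about 0.08 rad and home is 70° on. I go down around the grip.

Emit:
{"name": "servo_tool", "arguments": {
  "plan": [
    [0.61,-3,20,0,-1.3],
    [0.61,-3,38.5,0,-1.3],
    [0.61,-3,38.5,30,-1.3],
    [0.61,-3,38.5,60,-1.3],
    [0.61,-3,38.5,85,-1.3]
  ]
}}

```text
clock: 15.5
tcp_pos: [0.5213, 0.0752, 0.1851]
ee_rot: [[0.096, 0.995, -0.0], [0.995, -0.096, 0.0], [0.0, -0.0, -1.0]]
force: [-0.8, -0.2, -0.4]
width: 0.393
grip_force: 0.0
```

Emit:
{"name": "servo_tool", "arguments": {
  "plan": [
    [0.61,0,0,0,0]
  ]
}}

```text
clock: 15.6
tcp_pos: [0.5193, 0.0748, 0.1835]
ee_rot: [[0.096, 0.995, -0.006], [0.995, -0.096, -0.001], [-0.001, -0.006, -1.0]]
force: [-0.6, 0.2, 0.7]
width: 0.394
grip_force: 0.0
```

Run:
```python
from h import *
env.get_image("wrist"); togo([.522,.0745,.121],-5.6)
```

```text
tcp [0.5204 0.0748 0.1854] yaw -5.53 clock 15.65 togo [-0.1  1.9 64.4] turn 0.07 F [ 0.3 -1.  -0.2] q [  8.  15. 108.   0.  57.  14.]
```

Emit:
{"name": "servo_tool", "arguments": {
  "plan": [
    [0.61,0,1,25,0],
    [0.61,0,1,50,0],
    [0.61,0,1,64,0],
    [0.61,0,1,64,0],
    [0.61,0,-5,64,0]
  ]
}}

```text
clock: 16.15
tcp_pos: [0.5174, 0.0749, 0.124]
ee_rot: [[0.097, 0.995, 0.002], [0.995, -0.097, 0.0], [0.001, 0.002, -1.0]]
force: [-0.4, 0.7, 0.8]
width: 0.393
grip_force: 0.0
```

Emit:
{"name": "servo_tool", "arguments": {
  "plan": [
    [0.61,0.7,-9.1,0,4],
    [0.61,2.1,-18,0,8],
    [0.61,4.1,-26.9,0,12],
    [0.61,6.7,-35.6,0,16],
    [0.61,9.9,-44.1,0,20]
  ]
}}

```text
clock: 16.65
tcp_pos: [0.4738, 0.0888, 0.1245]
ee_rot: [[0.435, 0.901, 0.003], [0.901, -0.435, 0.0], [0.002, 0.003, -1.0]]
force: [0.6, -0.7, -0.5]
width: 0.392
grip_force: 0.6
```

```bash
cat >> h.py <<'E'
def hand():
    st=env.get_state(); p=np.array(st["tcp_pos"])[:2]-[.5348,.2036]; R=np.array(st["ee_rot"])
    print("r",(np.hypot(*p)*1000).round(1),"ang",(np.degrees(np.arctan2(p[1],p[0]))%360).round(2),"yaw-x",(yaw(st)+270).round(2),"z",st["tcp_pos"][2].round(4) if hasattr(st["tcp_pos"][2],"round") else st["tcp_pos"][2],"Ftool",(R.T@np.array(st["force"])).round(1),"clock",st["clock"],"q6",st["joint_positions"][5])
E
python3 -c "
from h import *
hand(); env.get_image('wrist'); hand()"
```

```text
r 130.0 ang 242.0 yaw-x 244.23 z 0.1245 Ftool [-0.4  0.8  0.5] clock 16.65 q6 36.23352319233187
r 130.3 ang 241.39 yaw-x 244.0 z 0.1243 Ftool [-0.2 -1.1 -0.5] clock 16.7 q6 36.503046136452184
```

Emit:
{"name": "servo_tool", "arguments": {
  "plan": [
    [0.61,0.7,-9.1,0,4],
    [0.61,2.1,-18,0,8],
    [0.61,4.1,-26.9,0,12],
    [0.61,6.7,-35.6,0,16],
    [0.61,9.9,-44.1,0,20]
  ]
}}

```text
clock: 17.2
tcp_pos: [0.4385, 0.1169, 0.1242]
ee_rot: [[0.715, 0.699, 0.003], [0.699, -0.715, 0.001], [0.002, 0.002, -1.0]]
force: [0.5, -0.6, 1.9]
width: 0.391
grip_force: 0.6
```

Emit:
{"name": "servo_tool", "arguments": {
  "plan": [
    [0.61,0.7,-9.1,0,4],
    [0.61,2.1,-18,0,8],
    [0.61,4.1,-26.9,0,12],
    [0.61,6.7,-35.6,0,16]
  ]
}}

```text
clock: 17.6
tcp_pos: [0.4184, 0.1472, 0.1242]
ee_rot: [[0.88, 0.474, 0.003], [0.474, -0.88, 0.001], [0.003, 0.001, -1.0]]
force: [1.7, -0.7, -0.1]
width: 0.394
grip_force: 0.6
```

```bash
python3 -c "
from h import *
hand(); im=grab('wrist'); save(im,'w7'); hand()
import pickle; pickle.dump(im,open('w7.pkl','wb'))
W=cloud(im); W[np.isnan(W)]=-1; st=env.get_state()
m=(abs(W[...,2]-.134)<.006)&(im['frame'].max(2)<80)
t=(W[m]-st['tcp_pos'])@np.array(st['ee_rot'])*1000
t=t[(abs(t[:,1])<30)&(abs(t[:,0])<120)]
for x in range(-60,120,20):
    q=t[abs(t[:,0]-x)<5]; print(x,len(q), q[:,1].min().round(1) if len(q) else 0,q[:,1].max().round(1) if len(q) else 0)
"
```

```text
r 129.4 ang 205.84 yaw-x 208.32 z 0.1242 Ftool [1.2 1.4 0.1] clock 17.6 q6 80.8963677551766
r 129.5 ang 205.44 yaw-x 208.07 z 0.1241 Ftool [-0.4 -1.2  0.7] clock 17.65 q6 81.20225019513747
-60 0 0 0
-40 0 0 0
-20 237 -3.7 17.5
0 1501 -18.2 18.2
20 1436 -4.1 17.6
40 1089 -3.7 17.2
60 0 0 0
80 0 0 0
100 0 0 0
```

The handle is flush against the trailing finger (y -4 to 17.5 in the tool frame) at 208°. Home is expected near 194.3°. I approach it slowly.

Emit:
{"name": "servo_tool", "arguments": {
  "plan": [
    [0.61,0.7,-9.1,0,4],
    [0.61,1.8,-16,0,7],
    [0.61,2.8,-20.3,0,9],
    [0.61,3.5,-24.7,0,11]
  ]
}}

```text
clock: 18.05
tcp_pos: [0.4097, 0.1704, 0.1238]
ee_rot: [[0.954, 0.3, 0.002], [0.3, -0.954, 0.001], [0.002, 0.0, -1.0]]
force: [0.7, -2.4, -0.3]
width: 0.391
grip_force: 0.6
```

```bash
python3 -c "
from h import *
hand(); env.get_image('wrist'); hand()"
```

```text
r 129.4 ang 194.87 yaw-x 197.49 z 0.1238 Ftool [-0.   2.5  0.3] clock 18.05 q6 94.9306835240889
r 129.4 ang 194.69 yaw-x 197.35 z 0.1238 Ftool [-0.1  0.1  0.1] clock 18.1 q6 95.09041226913644
```

Emit:
{"name": "servo_tool", "arguments": {
  "plan": [
    [0.61,0.1,-2.3,0,1],
    [0.61,0.3,-4.5,0,2]
  ]
}}

```text
clock: 18.3
tcp_pos: [0.4082, 0.1745, 0.1232]
ee_rot: [[0.964, 0.266, 0.001], [0.266, -0.964, 0.0], [0.001, -0.0, -1.0]]
force: [1.5, -1.1, 1.0]
width: 0.391
grip_force: 0.6
```

Emit:
{"name": "servo_tool", "arguments": {
  "plan": [
    [0.61,0.1,-1.2,0,0.5],
    [0.61,0.1,-2.3,0,1]
  ]
}}

```text
clock: 18.5
tcp_pos: [0.4073, 0.1766, 0.1227]
ee_rot: [[0.969, 0.248, 0.0], [0.248, -0.969, 0.0], [0.0, 0.0, -1.0]]
force: [2.3, -2.8, 1.2]
width: 0.392
grip_force: 1.6
```

```bash
python3 -c "
from h import *
hand(); env.get_image('wrist'); hand()"
```

```text
r 130.3 ang 191.94 yaw-x 194.38 z 0.1227 Ftool [ 1.6  3.3 -1.2] clock 18.5 q6 98.88194429794905
r 130.3 ang 191.95 yaw-x 194.35 z 0.1227 Ftool [ 0.3  3.1 -2.6] clock 18.55 q6 98.92667755643578
```

Reaction is rising at 194.4°, so the screw is home. I press on in small steps.

Emit:
{"name": "servo_tool", "arguments": {
  "plan": [
    [0.61,0,-1.2,0,0.5],
    [0.61,0.1,-2.3,0,1]
  ]
}}

```text
clock: 18.75
tcp_pos: [0.4071, 0.178, 0.1226]
ee_rot: [[0.973, 0.232, 0.001], [0.232, -0.973, -0.002], [0.0, 0.002, -1.0]]
force: [3.6, -8.3, 2.5]
width: 0.394
grip_force: 4.8
```

Emit:
{"name": "servo_tool", "arguments": {
  "plan": [
    [0.61,0,-1.2,0,0.5],
    [0.61,0.1,-2.3,0,1]
  ]
}}

```text
clock: 18.95
tcp_pos: [0.4067, 0.1802, 0.1226]
ee_rot: [[0.977, 0.215, 0.001], [0.215, -0.977, -0.002], [0.0, 0.002, -1.0]]
force: [3.7, -8.4, 1.5]
width: 0.393
grip_force: 4.5
```

Emit:
{"name": "servo_tool", "arguments": {
  "plan": [
    [0.61,0,-1.2,0,0.5],
    [0.61,0.1,-2.3,0,1]
  ]
}}

```text
clock: 19.15
tcp_pos: [0.4063, 0.1825, 0.1226]
ee_rot: [[0.98, 0.198, 0.001], [0.198, -0.98, -0.002], [0.001, 0.002, -1.0]]
force: [3.7, -8.0, 2.1]
width: 0.394
grip_force: 4.3
```

```bash
python3 -c "
from h import *
hand(); env.get_image('wrist'); hand()"
```

```text
r 130.2 ang 189.31 yaw-x 191.41 z 0.1226 Ftool [ 2.   8.6 -2.1] clock 19.15 q6 102.75913430986095
r 130.2 ang 189.24 yaw-x 191.39 z 0.1226 Ftool [ 2.1  9.4 -2.6] clock 19.2 q6 102.79701521897628
```

The handle has begun to give way at about 9 N, with force past its peak. I continue to just past the click.

Emit:
{"name": "servo_tool", "arguments": {
  "plan": [
    [0.61,0,-1.2,0,0.5],
    [0.61,0.1,-2.3,0,1]
  ]
}}

```text
clock: 19.4
tcp_pos: [0.406, 0.1849, 0.1226]
ee_rot: [[0.984, 0.181, 0.001], [0.181, -0.984, -0.001], [0.001, 0.002, -1.0]]
force: [3.8, -6.9, 1.3]
width: 0.387
grip_force: 4.0
```

Emit:
{"name": "servo_tool", "arguments": {
  "plan": [
    [0.61,0,-1.2,0,0.5],
    [0.61,0.1,-2.3,0,1]
  ]
}}

```text
clock: 19.6
tcp_pos: [0.4057, 0.1872, 0.1226]
ee_rot: [[0.987, 0.164, 0.001], [0.164, -0.987, -0.001], [0.001, 0.001, -1.0]]
force: [3.8, -6.9, 1.1]
width: 0.387
grip_force: 3.7
```

Emit:
{"name": "servo_tool", "arguments": {
  "plan": [
    [0.61,0,-1.2,0,0.5],
    [0.61,0.1,-2.3,0,1]
  ]
}}

```text
clock: 19.8
tcp_pos: [0.4054, 0.1896, 0.1226]
ee_rot: [[0.989, 0.146, 0.001], [0.146, -0.989, -0.001], [0.001, 0.001, -1.0]]
force: [2.9, -6.9, 2.4]
width: 0.39
grip_force: 3.4
```

```bash
python3 -c "
from h import *
hand(); env.get_image('wrist'); hand()"
```

```text
r 130.2 ang 186.17 yaw-x 188.41 z 0.1226 Ftool [ 1.8  7.2 -2.4] clock 19.8 q6 106.60721487833479
r 130.2 ang 186.11 yaw-x 188.37 z 0.1227 Ftool [ 3.2  7.8 -2.2] clock 19.85 q6 106.64932472392333
```

The force is down to about 6.4 N and the turn past home is about 0.1 rad, which fits having clicked. I add one more small step for margin and then ease back.

Emit:
{"name": "servo_tool", "arguments": {
  "plan": [
    [0.61,0,-1.2,0,0.5],
    [0.61,0.1,-2.3,0,1]
  ]
}}

```text
clock: 20.05
tcp_pos: [0.4052, 0.192, 0.1227]
ee_rot: [[0.992, 0.129, 0.001], [0.129, -0.992, -0.001], [0.001, 0.001, -1.0]]
force: [3.9, -5.3, 2.2]
width: 0.387
grip_force: 3.1
```

Emit:
{"name": "servo_tool", "arguments": {
  "plan": [
    [0.61,-0.1,2.3,0,-1],
    [0.61,-0.1,4.5,0,-2],
    [0.61,-0.1,6.8,0,-3],
    [0.61,-0.1,9.1,0,-4],
    [0.61,0,11.3,0,-5]
  ]
}}

```text
clock: 20.55
tcp_pos: [0.4066, 0.1804, 0.1226]
ee_rot: [[0.976, 0.216, 0.001], [0.216, -0.976, -0.002], [0.0, 0.002, -1.0]]
force: [4.3, -7.9, 0.9]
width: 0.387
grip_force: 4.4
```

Emit:
{"name": "servo_tool", "arguments": {
  "plan": [
    [0.61,-0.1,2.3,0,-1],
    [0.61,-0.1,4.5,0,-2],
    [0.61,-0.1,6.8,0,-3],
    [0.61,-0.1,8,0,-3.4],
    [0.61,-0.1,8,0,-3.4]
  ]
}}

```text
clock: 21.05
tcp_pos: [0.4075, 0.1735, 0.1225]
ee_rot: [[0.962, 0.272, -0.0], [0.272, -0.962, 0.0], [-0.0, -0.0, -1.0]]
force: [0.4, 0.7, -0.0]
width: 0.389
grip_force: 0.0
```

```bash
python3 -c "
from h import *
hand(); im=grab('wrist'); hand()
W=cloud(im); W[np.isnan(W)]=-1; st=env.get_state()
m=(abs(W[...,2]-.134)<.006)&(im['frame'].max(2)<80)
t=(W[m]-st['tcp_pos'])@np.array(st['ee_rot'])*1000
t=t[(abs(t[:,1])<30)&(abs(t[:,0])<120)]
for x in (-20,20,30,40):
    q=t[abs(t[:,0]-x)<5]; print(x,len(q), q[:,1].min().round(1) if len(q) else 0,q[:,1].max().round(1) if len(q) else 0)
"
```

```text
r 130.8 ang 193.32 yaw-x 195.77 z 0.1225 Ftool [ 0.6 -0.6  0. ] clock 21.05 q6 97.06485487077317
r 130.8 ang 193.3 yaw-x 195.76 z 0.1225 Ftool [ 0.3 -1.  -0.8] clock 21.1 q6 97.08760576868721
-20 173 -8.5 13.0
20 1484 -7.4 14.5
30 1556 -7.3 14.2
40 1362 -7.2 14.5
```

The handle has sprung back and stands free between the fingers. I lift away and check.

Emit:
{"name": "servo_tool", "arguments": {
  "plan": [
    [0.58,0,2,-5,0],
    [0.58,0,2,-25,0],
    [0.58,0,2,-65,0],
    [0.58,0,2,-110,0],
    [0.58,0,2,-155,0]
  ]
}}

```text
clock: 21.6
tcp_pos: [0.4077, 0.1714, 0.2795]
ee_rot: [[0.962, 0.272, -0.0], [0.272, -0.962, -0.0], [-0.0, -0.0, -1.0]]
force: [1.3, 0.1, 0.8]
width: 0.417
grip_force: 0.0
```

Emit:
{"name": "servo_tool", "arguments": {
  "plan": [
    [0.58,-30,20,-20,0],
    [0.58,-60,50,-40,0],
    [0.58,-70,80,-40,0],
    [0.58,-70,80,-40,0]
  ]
}}

```text
clock: 22.0
tcp_pos: [0.3621, 0.0732, 0.3187]
ee_rot: [[0.963, 0.27, 0.002], [0.27, -0.963, -0.0], [0.002, 0.001, -1.0]]
force: [0.3, -0.4, -0.2]
width: 0.419
grip_force: 0.0
```

Run:
```python
from h import *
import pickle
env.get_image("wrist"); st=env.get_state(); print(np.round(st["tcp_pos"],3),np.round(st["force"],1))
im=grab("wrist"); t=grab("top"); s=grab("scene")
cv2.imwrite("pics/fin.png",np.hstack([cv2.resize(im["frame"],(400,300)),cv2.resize(s["frame"][150:390,200:520],(400,300))])[...,::-1])
W=cloud(im); W[np.isnan(W)]=-1
def rect(m,nm):
    n,l,q,c=cv2.connectedComponentsWithStats(m.astype(np.uint8))
    if n<2: print(nm,"none");return
    k=1+np.argmax(q[1:,4]); w=np.ascontiguousarray((W[l==k]*1000).astype(np.float32)); print(nm,q[k],np.median(w,0),cv2.minAreaRect(np.ascontiguousarray(w[:,:2])))
reg=(abs(W[...,0]-.52)<.2)&(abs(W[...,1]-.17)<.17)
rect(reg&(abs(W[...,2]-.134)<.008)&(im["frame"].max(2)<70),"grip"); rect(reg&(abs(W[...,2]-.14)<.004),"hub")
rect(reg&(abs(W[...,2]-.055)<.004),"mould"); rect(reg&(abs(W[...,2]-.0795)<.004),"strap")
# bystander change by top depth/colour
o=pickle.load(open("top.pkl","rb")); d=(np.abs(t["frame"].astype(int)-o["frame"]).sum(2)>120).astype(np.uint8)
d=cv2.morphologyEx(d,cv2.MORPH_OPEN,np.ones((4,4))); n,l,q,c=cv2.connectedComponentsWithStats(d)
for k in range(1,n): print("changed",q[k])
```

```text
[0.362 0.074 0.318] [0.2 0.2 0.5]
grip [ 209   83   31  103 2850] [413.93265 170.55243 133.56995] ((411.7888488769531, 171.37730407714844), (80.09068298339844, 22.349031448364258), 14.420636177062988)
hub [213  79   1   1   1] [450.93192 187.10281 136.17804] ((450.9319152832031, 187.10281372070312), (0.0, 0.0), 0.0)
mould [233   9  55  21 858] [518.8369   174.62277   54.722214] ((519.2442016601562, 178.8699188232422), (15.273996353149414, 50.66284942626953), 12.823410987854004)
strap [ 258    0  119   14 1013] [537.22455 128.84114  79.38547] ((537.528076171875, 128.79933166503906), (10.364659309387207, 102.8190689086914), 14.064924240112305)
changed [  280   197   306   193 15451]
changed [260 202   9  11  81]
changed [ 459  225  114   49 1476]
changed [199 233  20  19 270]
changed [247 237  18  22 316]
changed [186 244   7   5  32]
changed [ 503  248   79   65 3260]
changed [210 251   4   5  20]
changed [499 250  11  18 146]
changed [ 254  255   41  175 2459]
changed [431 257  33  21 507]
changed [211 258   7  11  59]
changed [397 262  36  29 422]
changed [214 273  14  29 256]
changed [394 272   4   4  16]
changed [323 283   9  13  88]
changed [260 287  12   9  98]
changed [320 298  10   9  74]
changed [177 309  17   7  96]
changed [226 310   5   5  24]
changed [317 312   7   4  28]
changed [164 319   5   5  23]
changed [224 319   9   9  71]
changed [209 320   9   8  64]
changed [151 329   9   7  58]
changed [180 333  60  21 756]
changed [171 336   6  17  69]
changed [ 175  358   35  122 2515]
changed [ 393  371   75   24 1002]
changed [ 14 380   6   5  26]
changed [ 13 386   4   4  16]
changed [ 12 391  34  32 710]
changed [ 515  394   74   58 1593]
changed [259 448   9  19 119]
changed [  0 453   9  11  76]
changed [275 452  42  23 547]
changed [ 359  457  132   23 2027]
changed [ 13 467  17  13 137]
changed [265 472  12   8  80]
changed [256 477   4   3  12]
changed [340 478   5   2  10]
```

View pics/fin.png

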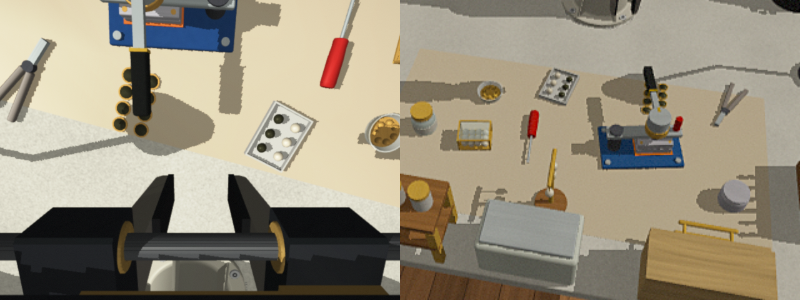

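The last picture shows the strap closed over the mould and the handle resting at 194.4°, which is screw home and sprung back. The bystanders are where they were and the gripper is clear. I hand in.

```bash
python3 -c "
from rig import env
print(env.finish_job())"
```

```text
the job is handed in; nothing more can be done
None
```

The job is handed in at about 22 s: the mould is square on the pad, the strap is closed over it, the handle was clicked once (judged from force and angle) and let spring back with the screw tight, and nothing else on the bench looks disturbed.

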